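# Clamp a filter cage on the inspection plate

## Robot

A 6-joint arm with a two-finger parallel gripper is mounted at the origin on the work surface. World frame = base frame: x ahead of the robot, y to its left, z up, the work surface at z = 0. Lengths are in m, angles in rad, forces in N, time in s.
With the tool pointing down it reaches from about 0.275 to 1 m from the base axis. Payload 8.4 kg.
Tool frame: the origin (TCP) lies between the finger pads; the fingertips stand 17 mm ahead of it and the grasp point (between the pads) lies 2 mm behind it; z points along the fingers, y is the line along which they close (so a half turn about z gives the same grasp; the last joint's range is limited). The gripper opens to 85 mm and grips with 20 to 120 N. Pads are 22 mm wide; open, the fingers measure 114 mm over their backs; the gripper's body (76 mm by 85 mm) begins 54 mm behind the grasp point. The pads swing forward as they close: fully open they stand 13 mm farther back than shut.
Start: joints at [-1.232, 0.353, 1.633, -0, 1.155, -0.002], TCP at [0.209, -0.589, 0.248] pointing down, gripper open.
Joint ranges: [-2.63, 2.63], [-0.92, 2.1], [0.06, 2.66], [-1.3, 4.44], [0, 2.69], [-3.02, 3.02]. Speed limits (rad/s): [2.22, 2.22, 2.79, 3.14, 3.14, 3.14].

## Interface

Orientations are given as a unit quaternion [w, x, y, z].
In Python, from bench import bot gives the robot as it stands.
- The arm moves only by the tool send_rows, never from a script. Its argument "targets" is a list of rows, each a list of 3 entries, a list of its own where there are three numbers: the shift along the tool's x, y, z each as a share of 15 cm, from -1 to 1, then the turn about the tool's z as a share of 180 degrees, from -1 to 1, then the gripper command: -1 is shut, 1 is fully open, values between are in proportion. A call has 1 to 20 rows; each row is the pose to reach, as a shift and turn from the pose commanded when the call began, along the tool's axes at that moment, turning the shorter way round; what a row does not reach only later rows make up. A row lasts 1/12 s, in which the tool goes at most 41.7 mm and 7.16 degrees, less where a joint would pass 70% of its speed; a pose out of reach is approached as far as the arm can. A call with a number of a shift or a turn outside -1 to 1 is refused whole. A call with a gripper value outside its range is refused whole. The fingers move at their own pace and stop on an object; "grip_force" is the grip in N (left out, the last holds). Time passes only in rows, so rows that repeat a pose let the fingers close. It gives the time, the measured TCP pose, the force, the opening and the grip force at its end, in the units of the state.
- bot.sense(): the state, without advancing time (a new reading comes with each control period).
- bot.capture(name): name is "scene" or "top"; returns a dict with "pixels" (480x640x3 uint8, red, green, blue), "K" (3x3 intrinsics, pixels), "R" (3x3) and "t" (3): a world point X has camera coordinates R X + t. Camera axes: x right, y down, z forward; pixel columns grow to the right and rows downward; lengths in m; the calibration is good to about 2 mm. A picture is of the moment at which its call begins. There is no depth.
- bot.hand_in(): hands the job in; it is judged then, once.
The state is a dict: "t": time; "qpos": joint angles; "joint_vel": joint speeds; "joint_torque": joint torques, N m; "tcp_pos": TCP position; "tcp_rot": TCP orientation; "wrist_force": force on the tool from outside, world axes, zero at the start; "ft_torque": the same for the moment, N m; "opening": finger opening in m; "gripper_force": force on a finger pad.
Only numpy, scipy, OpenCV 4.12 (cv2) and the standard library are available. Lean on these libraries where they do the work, as an engineer would, in place of code of your own. Each camera call takes 0.05 s, during which the arm holds its last target. There are 200 camera calls.

## Task

Clamp the filter cage down for measuring: with a fingertip or the back of a finger, push the clamp strap round until it points straight at the middle of the cage and its foot stands over the flange, then push the cam lever all the way down and leave it locked. Keep the lever up until the strap is in place. Nothing is to be picked up: leave the cage seated where it is, and do not disturb the ring gauge, the standoff and the vee block.

Things in the scene. Friction and masses are not known exactly. Their poses are not given: they have to be found in the camera images.
- clamp: Round steel base of the strap clamp, 92 mm across and 6 mm thick, bolted to a drilled aluminium fixture plate (300 x 400 x 12 mm) that lies on the bench; plate and clamp do not move. Origin on the vertical swing axis (the stud's centre line) at the plate's top, 12 mm above the bench. z is up; x is level and points at the middle of the cage, 113 mm away.
- strap (a joint): Swing of the whole strap, with its cam lever, about the stud, in rad, positive anticlockwise seen from above, range -0.8 to 2.0. At 0 the strap points along the clamp's x, straight at the cage, and its foot is over the flange. It starts swung 0.8 to 1.6 away on the positive side. It has no stop at 0, it turns stiffly (0.15 N m) and stays where it is left.
- strap_nose (a point): Top of the steel nut at the nose (free end) of the dark steel strap, 64 mm from the swing axis. The strap is a level flat bar 24 mm wide and 14 mm thick with round ends, reaching 76 mm from the axis at the nose and 50 mm at the heel; its underside is 26 mm above the plate (38 mm above the bench), its top 40 mm (52 mm above the bench).
- foot: Sprung rubber foot below the strap's nose, 14 mm across, 65 mm from the swing axis; origin at the middle of its lower face, 17 mm above the plate while the lever is up, 3 mm clear of the flange. The cam brings it down: it meets the flange at a lever value of about 0.65 and presses with about 15 N when the lever is fully down.
- cam_lever (a joint): Cam lever's turn in rad about a level pin across the strap. At 0 it stands 15 degrees back from upright, leaning away from the nose (over the heel); values grow as its end goes back and down; at 1.22 it is fully down, nearly level, pointing away from the nose. It starts between 0 and 0.3, turns stiffly (0.25 N m, some 4 N at its end) and stays where it is left.
- cam_pin (a point): Centre of the lever's pin: on the swing axis, 52 mm above the plate.
- lever_end (a point): Middle of the free end of the steel cam lever, 87 mm from the pin. From 37 mm to 87 mm out the handle is a straight flat bar 20 mm wide and 11 mm thick, its flat front facing the nose while up and facing upward once down.
- cage: Loose flanged filter cage standing on the plate: base flange 120 mm across and 14 mm thick, with an upright perforated tube 66 mm across on it, 70 mm high overall. Origin at the middle of its underside, on the plate's top. 0.6 kg. Two dowels, 24 mm high, stand at its far side from the clamp.
- ring_gauge: Loose steel ring lying on the plate, 48 mm across, 16 mm high; origin at the centre of its underside. Leave alone.
- standoff: Loose aluminium post standing on the plate, 18 mm across, 48 mm high; origin at the centre of its underside. Leave alone.
- vee_block: Loose steel block with a groove on top, on the plate, 30 x 40 x 30 mm; origin at the centre of its underside. Leave alone.
Mind the look-alikes: they are no part of the job. What is shaped like the cage but pink or red is not meant.

How it is judged:
On the way, in this order (a step that is already met when the one before it is completed fails the run):
1. the strap is swung over the flange and at rest, with the lever still up (value of joint strap between -0.2 and 0.2 rad and velocity of joint strap between -0.1 and 0.1 rad/s and value of joint cam_lever below 0.5 rad), for 0.2 s.
2. the lever is fully down and the foot presses on the flange (value of joint cam_lever above 1.1 rad and contact force between foot and cage above 8 N), for 0.2 s.
At the end, for the whole second after the job is handed in: The strap points at the cage within 0.22 rad, the cam lever is down (over 1.1 of 1.22 rad), the foot presses on the flange with more than 8 N, the cage is upright and within 5 mm of where it stood, and the loose things are within 8 mm of where they were (all of step 2 and value of joint strap between -0.22 and 0.22 rad and distance of cage from where it was at the start of the episode below 0.005 m and angle between cage's own z axis and vertical below 0.03 rad and linear speed of cage below 0.01 m/s and distance of each of ring_gauge, standoff, vee_block from where it was at the start of the episode below 0.008 m); the robot touches nothing.
It fails at once if the lever is pushed down before the strap is over the flange (value of joint cam_lever above 0.6 rad and (value of joint strap above 0.3 rad or value of joint strap below -0.3 rad)).
It fails at once if the cage is shoved, tipped or lifted (distance of cage from where it was at the start of the episode above 0.008 m or angle between cage's own z axis and vertical above 0.08 rad).
It fails at once if a loose bystander is moved or lifted (distance of any of ring_gauge, standoff, vee_block from where it was at the start of the episode above 0.012 m).
It also fails if it takes over 48 s, if anything falls off the work surface, if the arm or the gripper's body presses on something with over 40 N, if the wrist force passes 120 N, or if a joint passes its speed limit or range.

## Working session

There is one attempt and no reset: what is moved stays moved. The work goes in short steps, Python scripts to look and compute and a tool call to move; the robot and the scene stay as the last step left them, time stands still between calls to the robot, and variables do not carry over. Pictures are saved under pics/ and viewed, at most 10 in all, crops included, and the job is handed in when it is done.

Besides the shell and the picture viewer there is one more tool, called after "Request:" as name(argument=value, ...), one argument or row to a line, values as JSON. send_rows: Moves the arm, as the interface text tells. Its arguments: {"type":"object","properties":{"targets":{"type":"array"},"grip_force":{"type":"number"}},"required":["targets"]}

```bash
mkdir -p pics
cat > h.py <<'E'
import numpy as np,cv2
from bench import bot
def cap(n,f):
    c=bot.capture(n); cv2.imwrite(f,c["pixels"][:,:,::-1]); np.savez(f[:-4]+'.npz',**{k:np.array(v) for k,v in c.items()}); return c
def ray(c,u,v,z):
    K,R,t=c["K"],c["R"],c["t"]; d=R.T@np.linalg.inv(K)@np.array([u,v,1.]); o=-R.T@t
    return o+d*(z-o[2])/d[2]
def proj(c,X):
    p=c["K"]@(c["R"]@np.array(X)+c["t"]); return p[:2]/p[2]
def tri(c1,p1,c2,p2):
    P=[c["K"]@np.hstack([c["R"],np.array(c["t"]).reshape(3,1)]) for c in(c1,c2)]
    X=cv2.triangulatePoints(P[0],P[1],np.array(p1,float).reshape(2,1),np.array(p2,float).reshape(2,1)); return (X[:3]/X[3]).ravel()
E
python3 - <<'E'
from h import *
cap("scene","pics/s0.png");cap("top","pics/t0.png")
s=bot.sense();print(s["tcp_pos"],s["tcp_rot"],s["opening"],s["t"])
E
```

```text
[ 0.20874446 -0.58864795  0.24761316] [-6.45209633e-04  9.85516938e-01  1.69575752e-01 -1.13549572e-04] 0.0852145647467187 0.1
```

View pics/s0.png

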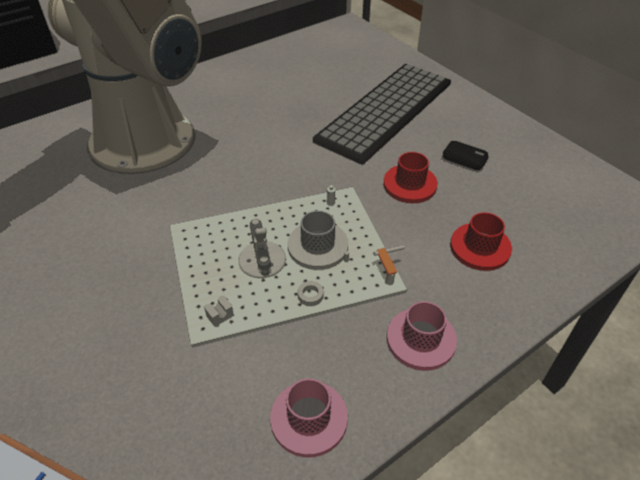

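View pics/t0.png

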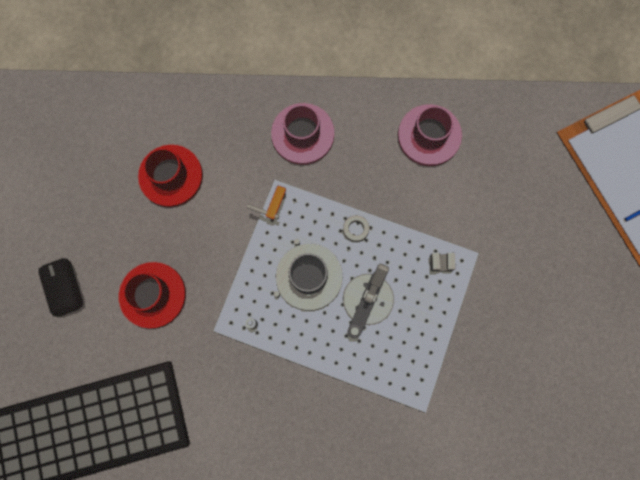

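Run:
```python
from h import *
s=cv2.imread("pics/s0.png");t=cv2.imread("pics/t0.png")
a=cv2.resize(t[225:365,255:415],(800,700),interpolation=3)[:600]
b=cv2.resize(s[195:315,220:380],(800,600),interpolation=3)
cv2.imwrite("pics/tc.png",cv2.resize(t[235:355,300:460],(800,600),interpolation=3));cv2.imwrite("pics/sc.png",b)
c=np.load("pics/t0.npz")
for p in [(368,299),(309,277),(354,331),(383,268)]: print(ray(c,*p,.018))
print("cam",-c["R"].T@c["t"])
# plate-ish light flange masks
```

```text
[0.51215109 0.02654003 0.018     ]
[0.54872232 0.13311832 0.018     ]
[0.45500466 0.05038565 0.018     ]
[5.68676638e-01 3.97398667e-04 1.80000000e-02]
cam [0.40589486 0.08807249 1.12266703]
```

View pics/tc.png

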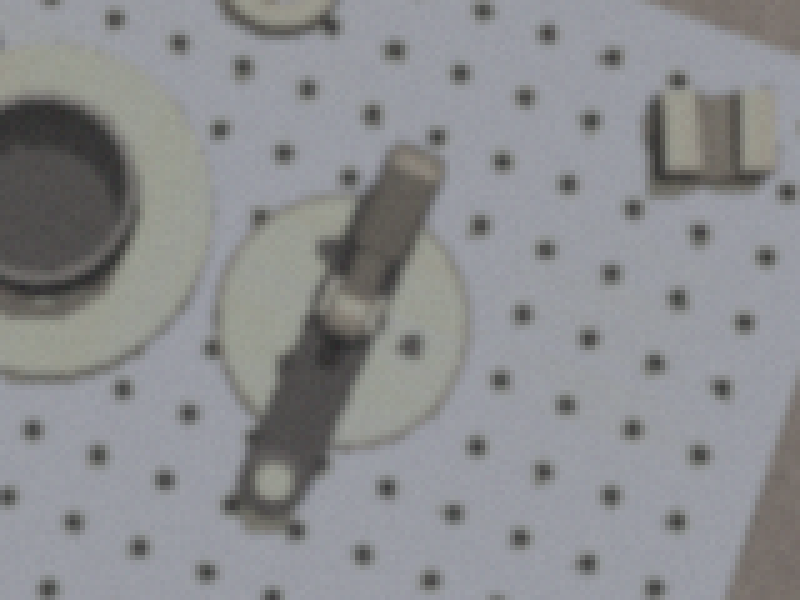

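View pics/sc.png

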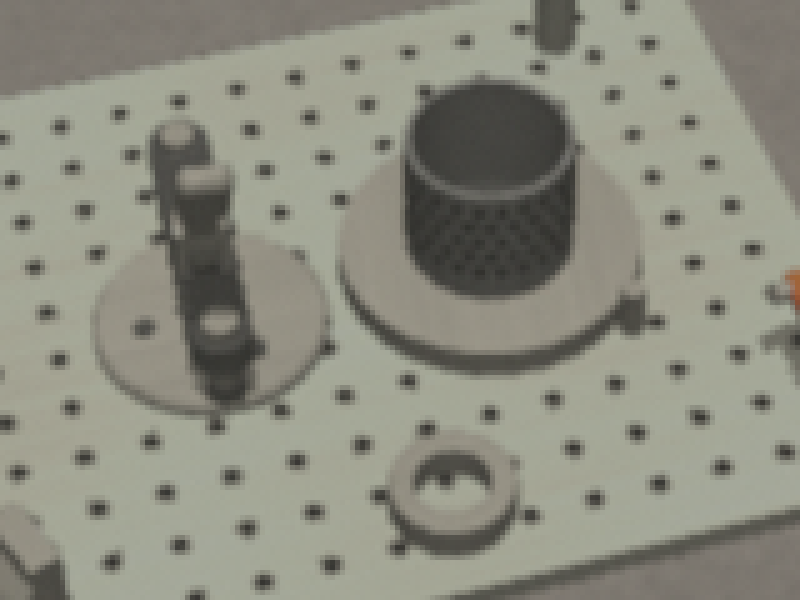

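Run:
```python
from h import *
c=np.load("pics/t0.npz");d=np.load("pics/s0.npz")
print("cam",-d["R"].T@d["t"])
T={"nut":(354.4,331),"top":(383,268),"mid":(370,297.5)};S={"far":(255.6,221.4),"mid":(261,231),"near":(263.8,259)}
for a in T:
  for b in S:
    X=tri(c,T[a],d,S[b]); print(a,b,X.round(4),np.abs(proj(c,X)-T[a]).round(1),np.abs(proj(d,X)-S[b]).round(1))
# circles: base disc, flange, tube rim
im=cv2.cvtColor(cv2.imread("pics/t0.png"),cv2.COLOR_BGR2HSV)
lab=cv2.cvtColor(cv2.imread("pics/t0.png"),cv2.COLOR_BGR2LAB)
for p in [(300,330-15),(395,300),(340,270),(420,320)]: print(p,lab[p[1],p[0]],im[p[1],p[0]])
b=lab[:,:,2].astype(int)
m=((b>128)&(lab[:,:,0]>120)).astype(np.uint8)*255
m[:225]=0;m[365:]=0
for k in cv2.findContours(m,0,1)[0]:
  if cv2.contourArea(k)>100: print(cv2.contourArea(k),cv2.boundingRect(k),cv2.minEnclosingCircle(k))
```

```text
cam [ 1.15560098 -0.30423813  0.82691393]
nut far [0.4536 0.0511 0.0531] [0.1 0.1] [0.1 0. ]
nut mid [0.4565 0.0536 0.0262] [2.1 1.1] [2.5 0.2]
nut near [ 0.4601  0.0509 -0.0536] [1.9 1.1] [2.4 0.2]
top far [0.5472 0.0084 0.1542] [1.8 1. ] [2.3 0.3]
top mid [0.5518 0.0096 0.133 ] [0.1 0. ] [0.1 0. ]
top near [0.5608 0.0045 0.0711] [0.1 0. ] [0.1 0. ]
mid far [0.5053 0.0271 0.1091] [0.8 0.4] [1.  0.1]
mid mid [0.5093 0.0289 0.0855] [1.1 0.6] [1.4 0.1]
mid near [0.5161 0.0247 0.0159] [1.  0.6] [1.3 0.1]
(300, 315) [166 127 124] [108  19 165]
(395, 300) [162 129 124] [116  13 160]
(340, 270) [163 126 131] [ 35  10 155]
(420, 320) [164 128 126] [107  11 160]
136.5 (251, 351, 27, 14) ((264.0, 359.5), 13.463011741638184)
125.0 (0, 313, 28, 32) ((12.5, 328.0), 18.768423080444336)
105.0 (24, 307, 22, 20) ((35.4357795715332, 317.912841796875), 11.801018714904785)
120.0 (0, 288, 30, 22) ((14.818906784057617, 299.65032958984375), 14.833260536193848)
681.0 (364, 281, 30, 44) ((375.5, 302.5), 23.505416870117188)
602.0 (343, 274, 29, 44) ((360.5, 295.5), 23.92707061767578)
128.5 (108, 259, 20, 30) ((113.797119140625, 273.6929016113281), 14.802498817443848)
108.5 (432, 252, 10, 17) ((436.5, 260.0), 8.732224464416504)
3479.0 (271, 239, 72, 73) ((305.0382080078125, 275.039794921875), 37.74738693237305)
18891.0 (402, 225, 238, 140) ((520.5, 294.0), 137.1250457763672)
171.0 (341, 225, 31, 15) ((356.0, 229.0), 15.000100135803223)
8928.0 (49, 225, 208, 140) ((152.5570526123047, 291.088623046875), 121.91098022460938)
799.0 (72, 225, 82, 30) ((112.5, 238.0), 42.535377502441406)
2974.5 (0, 225, 81, 65) ((39.613887786865234, 256.38885498046875), 50.542362213134766)
```

The top crop shows the nut (strap nose) at full-image pixel (354,331), the clamp base centred at (368,299), the flange at (309,278) and the raised lever end at (383,268). That puts the axis at (0.5115,0.0256), the cage direction at 70.8°, the nose at 156° and the strap at about 1.49 rad.

Request:
send_rows(
  targets=[
    [[0.695,-0.786,0],0,-1],
    [[0.695,-0.786,0],0,-1],
    [[0.695,-0.786,0],0,-1],
    [[0.695,-0.786,0],0,-1],
    [[0.695,-0.786,0],0,-1],
    [[0.695,-0.786,0],0,-1],
  ],
)

```text
t: 0.6
tcp_pos: [0.2682, -0.4418, 0.2484]
tcp_rot: [-0.0, 0.985, 0.171, -0.0]
wrist_force: [0.2, -0.7, 0.2]
opening: 0.0124
gripper_force: 0.0
```

Request:
send_rows(
  targets=[
    [[0.695,-0.786,0],0,-1],
    [[0.695,-0.786,0],0,-1],
    [[0.695,-0.786,0],0,-1],
    [[0.695,-0.786,0],0,-1],
    [[0.695,-0.786,0],0,-1],
    [[0.695,-0.786,0],0,-1],
  ],
)

```text
t: 1.1
tcp_pos: [0.3272, -0.2971, 0.2485]
tcp_rot: [0.0, 0.985, 0.171, 0.0]
wrist_force: [0.2, -0.5, 0.0]
opening: -0.0
gripper_force: 0.0
```

Request:
send_rows(
  targets=[
    [[0.695,-0.786,0],0,-1],
    [[0.695,-0.786,0],0,-1],
    [[0.695,-0.786,0],0,-1],
    [[0.695,-0.786,0],0,-1],
    [[0.695,-0.786,0],0,-1],
    [[0.695,-0.786,0],0,-1],
  ],
)

```text
t: 1.6
tcp_pos: [0.3864, -0.1516, 0.2484]
tcp_rot: [0.0, 0.985, 0.171, 0.0]
wrist_force: [-0.4, 0.3, -0.8]
opening: -0.0001
gripper_force: 0.0
```

Request:
send_rows(
  targets=[
    [[0.695,-0.786,0],-0.285,-1],
    [[0.695,-0.786,0],-0.285,-1],
    [[0.695,-0.786,0],-0.285,-1],
    [[0.695,-0.786,0],-0.285,-1],
    [[0.695,-0.786,0],-0.285,-1],
    [[0.695,-0.786,0],-0.285,-1],
    [[0.695,-0.786,0],-0.285,-1],
    [[0.695,-0.786,0],-0.285,-1],
    [[0.695,-0.786,0],-0.285,-1],
    [[0.695,-0.786,0],-0.285,-1],
  ],
)

```text
t: 2.43
tcp_pos: [0.4446, -0.0066, 0.2483]
tcp_rot: [0.0, 0.817, 0.577, -0.0]
wrist_force: [-0.9, -0.2, -0.6]
opening: -0.0001
gripper_force: 0.0
```

Request:
send_rows(
  targets=[
    [[0,0,0.3],0,-1],
    [[0,0,0.6],0,-1],
    [[0,0,0.9],0,-1],
    [[0,0,1.0],0,-1],
    [[0,0,1.0],0,-1],
    [[0,0,1.0],0,-1],
  ],
)

```text
t: 2.93
tcp_pos: [0.4436, -0.0057, 0.0977]
tcp_rot: [-0.001, 0.816, 0.578, -0.001]
wrist_force: [0.2, 0.4, 0.7]
opening: -0.0002
gripper_force: 0.0
```

Request:
send_rows(
  targets=[
    [[0,0,0.13],0,-1],
    [[0,0,0.26],0,-1],
    [[0,0,0.26],0,-1],
    [[0,0,0.26],0,-1],
  ],
)

```text
t: 3.27
tcp_pos: [0.4451, -0.0054, 0.0606]
tcp_rot: [0.0, 0.815, 0.579, 0.0]
wrist_force: [0.4, -0.5, 0.7]
opening: -0.0002
gripper_force: 0.0
```

Run:
```python
from h import *
cap("scene","pics/s1.png");t=cap("top","pics/t1.png")
s=cv2.imread("pics/s1.png");T=cv2.imread("pics/t1.png")
cv2.imwrite("pics/m1.png",np.hstack([cv2.resize(s[180:310,200:330],(400,400),interpolation=3),cv2.resize(T[230:390,290:450],(400,400),interpolation=3)]))
# path plan in tool axes shares from current pose
A=np.array([.5115,.0256]);p0=bot.sense()["tcp_pos"][:2];y=np.radians(70.5)
X=np.array([np.cos(y),np.sin(y)]);Y=np.array([np.sin(y),-np.cos(y)])
print(p0)
for th in range(156,66,-6):
    a=np.radians(th);u=np.array([np.cos(a),np.sin(a)]);n=np.array([-u[1],u[0]]);f=a-y
    off=.012+.0145*abs(np.cos(f))+.011*abs(np.sin(f)); p=A+.055*u+off*n-p0
    print(th,(p@X/.15).round(3),(p@Y/.15).round(3))
```

```text
[ 0.44563738 -0.00534777]
156 0.21 -0.033
150 0.241 -0.046
144 0.275 -0.057
138 0.311 -0.064
132 0.349 -0.068
126 0.388 -0.068
120 0.428 -0.063
114 0.469 -0.053
108 0.509 -0.038
102 0.549 -0.018
96 0.586 0.008
90 0.621 0.038
84 0.653 0.074
78 0.68 0.113
72 0.703 0.157
```

View pics/m1.png

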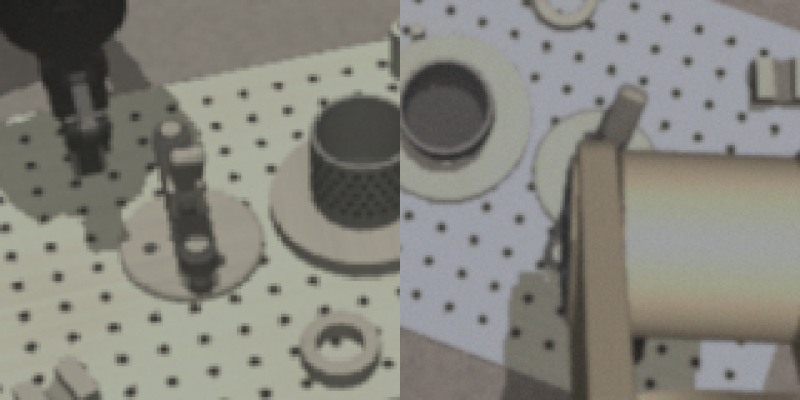

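The fingertip stands just clear beside the nose, left of the strap in the scene view at crop pixel (90,170). I'll push along the arc.

Request:
send_rows(
  targets=[
    [[0.05,0,0.027],0,-1],
    [[0.13,-0.015,0.027],0,-1],
    [[0.21,-0.033,0.027],0,-1],
    [[0.241,-0.046,0.027],0,-1],
    [[0.275,-0.057,0.027],0,-1],
    [[0.311,-0.064,0.027],0,-1],
    [[0.349,-0.068,0.027],0,-1],
    [[0.388,-0.068,0.027],0,-1],
    [[0.428,-0.063,0.027],0,-1],
    [[0.469,-0.053,0.027],0,-1],
    [[0.509,-0.038,0.027],0,-1],
    [[0.549,-0.018,0.027],0,-1],
    [[0.586,0.008,0.027],0,-1],
    [[0.604,0.023,0.027],0,-1],
    [[0.604,0.023,0.027],0,-1],
  ],
)

```text
t: 4.62
tcp_pos: [0.4783, 0.0798, 0.0552]
tcp_rot: [0.0, 0.815, 0.58, 0.0]
wrist_force: [-1.5, 0.4, 0.3]
opening: -0.0003
gripper_force: 0.3
```

Run:
```python
from h import *
cap("scene","pics/s2.png");t=cap("top","pics/t2.png")
s=cv2.imread("pics/s2.png");T=cv2.imread("pics/t2.png")
cv2.imwrite("pics/m2.png",np.hstack([cv2.resize(s[180:310,210:340],(400,400),interpolation=3),cv2.resize(T[230:390,290:450],(400,400),interpolation=3)]))
```

```text
(no output)
```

View pics/m2.png

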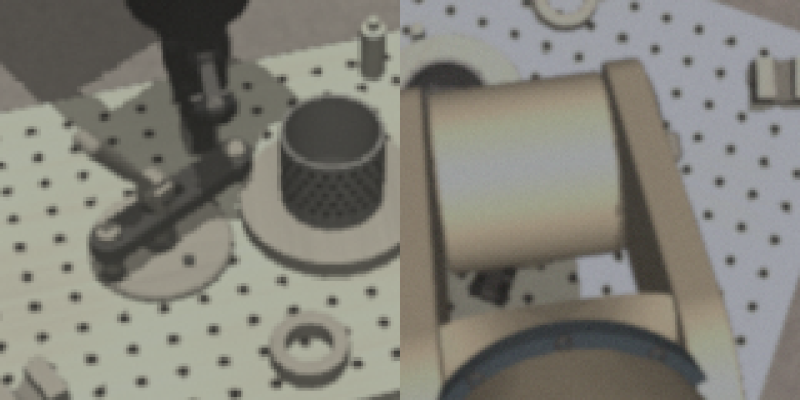

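Run:
```python
from h import *
d=np.load("pics/s2.npz")
n=ray(d,210+237*.325,180+150*.325,.054);l=[210+80*.325,180+137*.325]
v=n[:2]-[.5115,.0256];a=np.degrees(np.arctan2(v[1],v[0]));print(n,np.hypot(*v),a)
u=v/np.hypot(*v)
for c in np.arange(0,.7,.1):
  g=c+np.radians(15);print(round(c,1),proj(d,[.5115-.087*np.sin(g)*u[0],.0256-.087*np.sin(g)*u[1],.064+.087*np.cos(g)]),l)
```

```text
[0.50777806 0.08938411 0.054     ] 0.0638926065980598 93.33954598099803
0.0 [245.22931842 213.68497063] [236.0, 224.525]
0.1 [241.4408813  216.88838355] [236.0, 224.525]
0.2 [237.83743684 220.35513161] [236.0, 224.525]
0.3 [234.46375055 224.04349719] [236.0, 224.525]
0.4 [231.36140662 227.90838794] [236.0, 224.525]
0.5 [228.56801808 231.90217623] [236.0, 224.525]
0.6 [226.11654127 235.97560301] [236.0, 224.525]
```

Request:
send_rows(
  targets=[
    [[0.017,0.015,0],0,-1],
    [[0.033,0.033,0],0,-1],
    [[0.049,0.051,0],0,-1],
    [[0.063,0.07,0],0,-1],
    [[0.076,0.09,0],0,-1],
    [[0.088,0.112,0],0,-1],
    [[0.099,0.134,0],0,-1],
    [[0.103,0.143,0],0,-1],
    [[0.103,0.143,0],0,-1],
    [[0.103,0.05,0],0,-1],
    [[0.103,-0.15,0],0,-1],
    [[0.103,-0.3,0],0,-1],
    [[0.103,-0.3,0],0,-1],
  ],
)

```text
t: 5.8
tcp_pos: [0.4359, 0.109, 0.0549]
tcp_rot: [-0.001, 0.815, 0.58, -0.001]
wrist_force: [-1.4, -0.5, -0.3]
opening: -0.0
gripper_force: 0.0
```

Request:
send_rows(
  targets=[
    [[0,0,-0.25],0,-1],
    [[0,0,-0.5],0,-1],
    [[0,0,-0.75],0,-1],
    [[0,0,-1],0,-1],
    [[0,0,-1],0,-1],
    [[0,0,-1],0,-1],
  ],
)

```text
t: 6.3
tcp_pos: [0.4423, 0.1092, 0.208]
tcp_rot: [0.001, 0.815, 0.579, 0.003]
wrist_force: [0.3, -0.5, 0.3]
opening: -0.0001
gripper_force: 0.0
```

Run:
```python
from h import *
cap("scene","pics/s3.png");t=cap("top","pics/t3.png")
s=cv2.imread("pics/s3.png");T=cv2.imread("pics/t3.png")
cv2.imwrite("pics/m3.png",np.hstack([cv2.resize(s[180:310,210:340],(400,400),interpolation=3),cv2.resize(T[230:390,290:450],(400,400),interpolation=3)]))
```

```text
(no output)
```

View pics/m3.png

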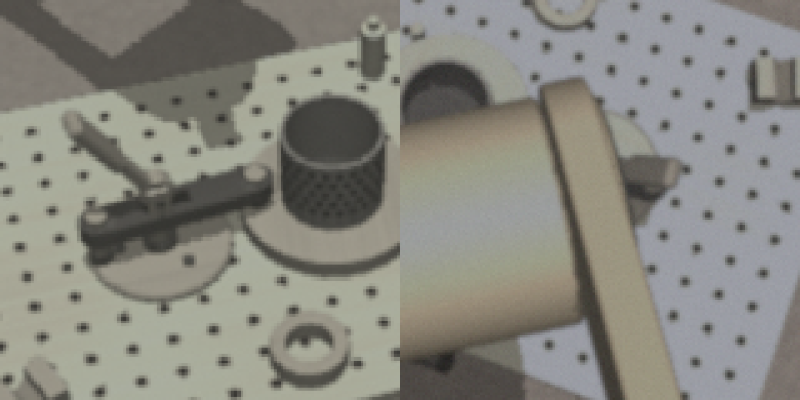

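Run:
```python
from h import *
d=np.load("pics/s3.npz");c=np.load("pics/t3.npz")
n=ray(d,210+257*.325,180+172*.325,.054)
v=n[:2]-[.5115,.0256];a=np.degrees(np.arctan2(v[1],v[0]));print(n,np.hypot(*v),a)
L=tri(c,(397.2,300),d,(210+73*.325,180+122*.325));print("lever end",L)
print(bot.sense()["tcp_pos"])
```

```text
[0.53106078 0.08874251 0.054     ] 0.06610295338038506 72.7876582462042
lever end [ 0.50051456 -0.01402379  0.13365413]
[0.44007891 0.10861043 0.20508842]
```

Strap is at 72.8°, about 0.03 rad from its target, and the lever end is still up at about 0.27. Next I hover in front of the lever.

Request:
send_rows(
  targets=[
    [[-0.15,0.25,0],0,-1],
    [[-0.3,0.5,0],0,-1],
    [[-0.4,0.633,0],0,-1],
    [[-0.4,0.633,0],0,-1],
    [[-0.4,0.633,0.2],0,-1],
    [[-0.4,0.633,0.395],0,-1],
    [[-0.4,0.633,0.395],0,-1],
    [[-0.4,0.633,0.395],0,-1],
  ],
)

```text
t: 7.07
tcp_pos: [0.5078, 0.0208, 0.144]
tcp_rot: [-0.002, 0.815, 0.579, -0.002]
wrist_force: [0.3, 0.1, 0.7]
opening: 0.0001
gripper_force: 0.0
```

Run:
```python
from h import *
import time
q=bot.sense();p0=q["tcp_pos"];r=q["tcp_rot"];y=2*np.arctan2(r[2],r[1]);print(p0,np.degrees(y),q["wrist_force"])
X=np.array([np.cos(y),np.sin(y)]);Y=np.array([np.sin(y),-np.cos(y)])
A=np.array([.5115,.0256]);u=np.array([np.cos(np.radians(72.3)),np.sin(np.radians(72.3))])
for al in [28,33,38,43,48,53,58,63,68,73,78,83,85,88]:
    a=np.radians(al);s=.072*np.sin(a)-.0055*np.cos(a)-.011+max(0,al-60)/25*.008
    z=.064+.072*np.cos(a)+.0055*np.sin(a)+.017
    d=A-s*u-p0[:2]
    print(al,(d@X/.15).round(3),(d@Y/.15).round(3),((p0[2]-z)/.15).round(3),"z",z.round(4))
```

```text
[0.50784933 0.02082888 0.14395725] 70.82257350625898 [0.25528125 0.05939621 0.67187235]
28 -0.082 0.016 -0.021 z 0.1472
33 -0.119 0.017 -0.003 z 0.1444
38 -0.155 0.018 0.019 z 0.1411
43 -0.189 0.018 0.044 z 0.1374
48 -0.221 0.019 0.071 z 0.1333
53 -0.25 0.02 0.102 z 0.1287
58 -0.276 0.021 0.134 z 0.1238
63 -0.306 0.021 0.169 z 0.1186
68 -0.337 0.022 0.206 z 0.1131
73 -0.365 0.023 0.244 z 0.1073
78 -0.389 0.024 0.284 z 0.1013
83 -0.41 0.024 0.325 z 0.0952
85 -0.417 0.024 0.341 z 0.0928
88 -0.427 0.025 0.366 z 0.089
```

Request:
send_rows(
  targets=[
    [[-0.04,0.01,0],0,-1],
    [[-0.082,0.016,0],0,-1],
    [[-0.119,0.017,0],0,-1],
    [[-0.155,0.018,0.019],0,-1],
    [[-0.189,0.018,0.044],0,-1],
    [[-0.221,0.019,0.071],0,-1],
    [[-0.25,0.02,0.102],0,-1],
    [[-0.276,0.021,0.134],0,-1],
    [[-0.306,0.021,0.169],0,-1],
    [[-0.337,0.022,0.206],0,-1],
    [[-0.365,0.023,0.244],0,-1],
    [[-0.389,0.024,0.284],0,-1],
    [[-0.41,0.024,0.315],0,-1],
    [[-0.41,0.024,0.325],0,-1],
    [[-0.41,0.024,0.325],0,-1],
  ],
)

```text
t: 8.32
tcp_pos: [0.4922, -0.0389, 0.0965]
tcp_rot: [-0.0, 0.815, 0.579, -0.001]
wrist_force: [0.3, 0.3, 0.2]
opening: 0.0003
gripper_force: 0.0
```

Run:
```python
from h import *
cap("scene","pics/s4.png");s=cv2.imread("pics/s4.png")
cv2.imwrite("pics/m4.png",cv2.resize(s[170:310,200:340],(560,560),interpolation=3))
```

```text
(no output)
```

View pics/m4.png

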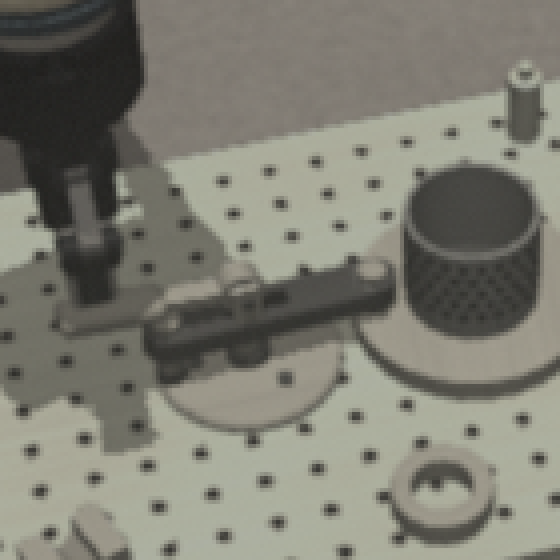

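The lever is nearly level, with the fingertip on it at crop (95,300). I'll press on gently.

Request:
send_rows(
  targets=[
    [[-0.02,0,0.012],0,-1],
    [[-0.03,0,0.024],0,-1],
    [[-0.03,0,0.024],0,-1],
    [[-0.03,0,0.024],0,-1],
  ],
)

```text
t: 8.7
tcp_pos: [0.4915, -0.0428, 0.0936]
tcp_rot: [0.0, 0.815, 0.579, -0.0]
wrist_force: [1.0, 0.5, 0.9]
opening: -0.0
gripper_force: 0.4
```

Request:
send_rows(
  targets=[
    [[0,0,0.01],0,-1],
    [[0,0,0.02],0,-1],
    [[0,0,0.02],0,-1],
    [[0,0,0.02],0,-1],
  ],
)

```text
t: 9.03
tcp_pos: [0.492, -0.0432, 0.092]
tcp_rot: [0.001, 0.815, 0.58, 0.0]
wrist_force: [-5.2, -2.5, 20.8]
opening: 0.0001
gripper_force: 10.5
```

Request:
send_rows(
  targets=[
    [[0,0,0.01],0,-1],
    [[0,0,0.02],0,-1],
    [[0,0,0.02],0,-1],
    [[0,0,0.02],0,-1],
  ],
)

```text
t: 9.37
tcp_pos: [0.4936, -0.044, 0.0909]
tcp_rot: [0.002, 0.815, 0.58, 0.001]
wrist_force: [-8.1, -6.6, 42.9]
opening: 0.0002
gripper_force: 21.2
```

The force rises steeply at the predicted height (TCP z ≈ 0.091), so the lever is on its stop. Retreating.

Request:
send_rows(
  targets=[
    [[0,0,-0.1],0,-1],
    [[0,0,-0.3],0,-1],
    [[0,0,-0.6],0,-1],
    [[0,0,-0.9],0,-1],
    [[0,0,-1],0,-1],
    [[0,0,-1],0,-1],
  ],
)

```text
t: 9.87
tcp_pos: [0.4941, -0.0431, 0.2427]
tcp_rot: [0.003, 0.815, 0.58, 0.003]
wrist_force: [1.9, -0.4, -1.5]
opening: -0.0001
gripper_force: 0.0
```

Request:
send_rows(
  targets=[
    [[-0.25,-0.1,0],0,-1],
    [[-0.5,-0.2,0],0,-1],
    [[-0.75,-0.3,0],0,-1],
    [[-1,-0.4,0],0,-1],
    [[-1,-0.4,0],0,-1],
    [[-1,-0.4,0],0,-1],
    [[-1,-0.4,0],0,-1],
  ],
)

```text
t: 10.45
tcp_pos: [0.3856, -0.1648, 0.2373]
tcp_rot: [-0.0, 0.815, 0.579, 0.0]
wrist_force: [-0.1, 0.0, -0.1]
opening: -0.0002
gripper_force: 0.0
```

Run:
```python
from h import *
cap("scene","pics/s5.png");s=cv2.imread("pics/s5.png");cap("top","pics/t5.png");T=cv2.imread("pics/t5.png")
cv2.imwrite("pics/m5.png",np.hstack([cv2.resize(s[180:310,210:340],(400,400),interpolation=3),cv2.resize(T[230:390,270:430],(400,400),interpolation=3)]))
```

```text
(no output)
```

View pics/m5.png

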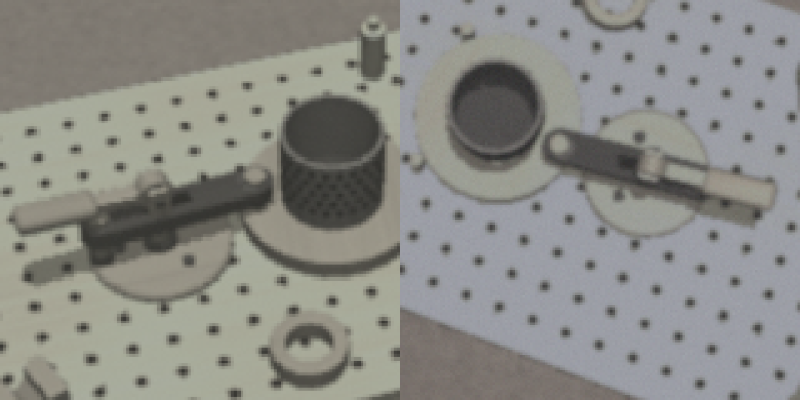

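Run:
```python
from h import *
d=np.load("pics/s5.npz");c=np.load("pics/t5.npz")
A=ray(c,270+.4*(647-400),230+.4*173,.018);F=ray(c,270+.4*(498-400),230+.4*118,.026)
N=ray(c,270+.4*158,230+.4*144,.054)
g=lambda v:np.degrees(np.arctan2(v[1],v[0]))
print(A,F,N,np.hypot(*(F-A)[:2]),g(F-A),g(N-A),np.hypot(*(N-A)[:2]))
L=tri(c,(270+.4*372,230+.4*193),d,(210+13*.325,180+220*.325));print(L)
```

```text
[0.51183442 0.02510935 0.018     ] [0.54733877 0.13242289 0.026     ] [0.52674725 0.08908523 0.054     ] 0.1130343100384077 71.69336422854684 76.87861172373495 0.06569098596810861
[ 0.49472956 -0.05772641  0.07325073]
```

```bash
python3 -c "
from bench import bot
print(bot.hand_in())"
```

```text
the job is handed in; nothing more can be done
None
```

I swung the strap over the flange to within about 0.1 rad of the cage, pushed the lever down to its stop and left it there, and handed the job in. In the last pictures the cage and the bystanders in view (ring gauge, standoff) looked undisturbed. I got no verdict back, and I couldn't measure the foot's force directly.

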